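# Latch the printing frame and start the exposure

## Robot

A 6-joint arm with a two-finger parallel gripper is mounted at the origin on the work surface. World frame = base frame: x ahead of the robot, y to its left, z up, the work surface at z = 0. Lengths are in m, angles in degrees, forces in N, time in s.
With the tool pointing down it reaches from about 0.375 to 0.9 m from the base axis. Payload 3.1 kg.
Tool frame: the origin (TCP) lies between the finger pads; the fingertips stand 11 mm ahead of it and the grasp point (between the pads) lies 8 mm behind it; z points along the fingers, y is the line along which they close (so a half turn about z gives the same grasp; the last joint's range is limited). The gripper opens to 87 mm and grips with 3 to 60 N. Pads are 19 mm wide; open, the fingers measure 117 mm over their backs; the gripper's body (75 mm by 190 mm) begins 51 mm behind the grasp point.
Start: joints at [-80.243, 30.224, 82.088, -0, 67.689, -10.227], TCP at [0.214, -0.587, 0.234] pointing down, gripper open.
Joint ranges: [-176.69, 176.69], [-43.24, 126.21], [12.49, 139.97], [-82, 262], [0, 151.66], [-163.58, 163.58]. Speed limits (degrees/s): [159.86, 159.86, 180, 180, 180, 180].

## Interface

Orientations are given as a 3x3 rotation matrix whose columns are the frame's x, y, z axes.
In Python, from rig import bot gives the robot as it stands.
- The arm moves only by the tool apply_moves, never from a script. Its argument "steps" is a list that holds one entry, the list of rows, each a list of 7 numbers: the shift along the tool's x, y, z in cm, then the turn, a rotation vector about the tool's x, y, z in degrees, then the gripper command: -1 is shut, 1 is fully open, values between are in proportion. In form: [[[dx, dy, dz, rx, ry, rz, jaw], ...]]. A call has 1 to 20 rows; each row is the pose to reach, as a shift and turn from the pose commanded when the call began, along the tool's axes at that moment; what a row does not reach only later rows make up. A row lasts 1/8 s, in which the tool goes at most 62.5 mm and 10.7 degrees, less where a joint would pass 70% of its speed; a pose out of reach is approached as far as the arm can. A call with a gripper value outside its range is refused whole. The fingers move at their own pace and stop on an object; the grip force is fixed at half the most. Time passes only in rows, so rows that repeat a pose let the fingers close. It gives the time, the measured TCP pose, the force, the opening and the grip force at its end, in the units of the state.
- bot.read_state(): the state, without advancing time (a new reading comes with each control period).
- bot.capture(name): name is "scene" or "top" or "wrist"; returns the picture (384x512x3 uint8, blue, green, red); there is no depth.
- bot.camera_model(name): a dict with "intrinsics" (3x3 intrinsics, pixels), "k1" (the pictures are not rectified: a ray, as slopes to the right and down, at radius r is drawn at 1 + k1 r^2 times it, then the intrinsics apply), "R" (3x3) and "t" (3): a world point X has camera coordinates R X + t. Camera axes: x right, y down, z forward; pixel columns grow to the right and rows downward; lengths in m; the calibration is good to about 2 mm. A picture is of the moment at which its call begins: read the wrist's pose just before it. camera_model takes no time and is no camera call; for the wrist camera it gives the pose at the moment of the call.
- bot.hand_in(): hands the job in; it is judged then, once.
The state is a dict: "time_s": time; "joint_positions": joint angles; "qvel": joint speeds; "tau": joint torques, N m; "position": TCP position; "tcp_rot": TCP orientation; "force": force on the tool from outside, world axes, zero at the start; "moment": the same for the moment, N m; "opening": opening from 0.0 (shut) to 1.0 (fully open); "grasp_force": force on a finger pad.
Only numpy, scipy, OpenCV 4.12 (cv2) and the standard library are available. Lean on these libraries where they do the work, as an engineer would, in place of code of your own. Each camera call takes 0.05 s, during which the arm holds its last target. There are 200 camera calls.

## Task

Get the exposure going by touch alone: with the fingertips press the printing frame's brass latch fully down, then its black latch fully down, and after that press the exposure timer's green button right in and let it go. Keep off the red and blue buttons, do not lift or shift the frame, and leave the jars, lids and other things on the bench where they are.

Things in the scene. Friction and masses are not known exactly. Their poses are not given: they have to be found in the camera images.
- frame: contact printing frame of pale wood, 200 (x) x 220 (y) x 24 high, with a greyish glass pane; loose on the bench, about 1.5 kg. Origin: centre of its underside; z up. In the middle of its +y rail sits the brass latch, of its -y rail the black latch. Nothing on it stands higher than 44 (all sizes here are in mm).
- timer: grey exposure timer box fixed to the bench, 110 (x) x 200 (y) x 55 high; origin: centre of its underside. On its top three round push buttons (green, red, blue, in any order) stand in a row along its y, 60 apart, 18 to the -x side of its middle. The timer and the frame may stand on either side of each other.
- latch_brass_top (a point): centre of the flat top of the brass-coloured round push latch, cap 26 across, in the frame's +y rail. Its top is 44 above the bench when fully up, 34 when fully down; it moves straight down in a collar that is 32 across and ends 30 above the bench. A flat tongue reaches from it over the glass and moves with it.
- latch_brass (a joint): how far the brass-coloured latch is pushed down, in m: 0 fully up, 0.010 fully down (a hard stop). It starts up or pushed in up to 0.003, resists with a steady 5 N (no spring) and stays where it is left.
- latch_black_top (a point): centre of the flat top of the black round push latch, cap 26 across, in the frame's -y rail. Its top is 44 above the bench when fully up, 34 when fully down; it moves straight down in a collar that is 32 across and ends 30 above the bench. A flat tongue reaches from it over the glass and moves with it.
- latch_black (a joint): how far the black latch is pushed down, in m: 0 fully up, 0.010 fully down (a hard stop). It starts up or pushed in up to 0.003, resists with a steady 5 N (no spring) and stays where it is left.
- start_top (a point): centre of the flat top of the green button's cap (starts the exposure), cap 28 across, its top 77 above the bench when up, 10 above its black housing, which is 44 across.
- start (a joint): how far the green button is pressed, in m: 0 up, 0.006 fully in (a hard stop). A spring: it begins to move at about 1.4 N, is fully in at 4.5 N, and comes back when let go.
- stop_top (a point): centre of the flat top of the red button's cap (stop, not to be pressed), cap 28 across, its top 77 above the bench when up, 10 above its black housing, which is 44 across.
- stop (a joint): how far the red button is pressed, in m: 0 up, 0.006 fully in (a hard stop). A spring: it begins to move at about 1.4 N, is fully in at 4.5 N, and comes back when let go.
- lamp_top (a point): centre of the flat top of the blue button's cap (lamp test, not to be pressed), cap 28 across, its top 77 above the bench when up, 10 above its black housing, which is 44 across.
- lamp (a joint): how far the blue button is pressed, in m: 0 up, 0.006 fully in (a hard stop). A spring: it begins to move at about 1.4 N, is fully in at 4.5 N, and comes back when let go.
- start_base: the green button's housing (with its cap), fixed on the timer; origin: centre of its underside, 55 above the bench
- vial: small closed black bottle with a red cap, 40 across, 75 tall; loose, to be left alone. Origin: centre of its underside
- jar_amber: closed amber glass jar with a white lid, 76 across, 110 tall; loose, to be left alone. Origin: centre of its underside
- jar_clear: open clear glass jar, 76 across, 110 tall; loose, to be left alone. Origin: centre of its underside
- lid_a: white jar lid lying flat, 70 across, 10 thick; loose, to be left alone. Origin: centre of its underside
- lid_b: another white jar lid lying flat, 70 across, 10 thick; loose, to be left alone. Origin: centre of its underside
- carton: small upright cardboard box, 55 x 55 x 90 tall; loose, to be left alone. Origin: centre of its underside
- brush: brush with a dark wooden handle lying on the bench; loose, to be left alone. Origin: near its underside, axis along its length

How it is judged:
By the outcome, as a careful person would: the job done as asked, in the order asked, and still so for the second after the job is handed in, with the robot touching nothing.
It also fails if it takes over 46 s, if anything falls off the work surface, if the arm or the gripper's body presses on something with over 40 N, if the wrist force passes 120 N, or if a joint passes its speed limit or range.

## Working session

There is one attempt and no reset: what is moved stays moved. The work goes in short steps, Python scripts to look and compute and a tool call to move; the robot and the scene stay as the last step left them, time stands still between calls to the robot, and variables do not carry over. Pictures are saved under pics/ and viewed, at most 10 in all, crops included, and the job is handed in when it is done.

Besides the shell and the picture viewer there is one more tool, called by a JSON object that holds its "name" and its "arguments", one argument or row to a line. apply_moves: Moves the arm, as the interface text tells. Its arguments: {"type":"object","properties":{"steps":{"type":"array","items":{"type":"array","items":{"type":"array","items":{"type":"number"}}}}},"required":["steps"]}

```bash
mkdir -p pics; ls; cat > h.py <<'E'
import numpy as np, cv2
from rig import bot
def ray(m,u,v):
    K=np.array(m["intrinsics"]);k=m["k1"];R=np.array(m["R"]);t=np.array(m["t"])
    d=np.linalg.solve(K,[u,v,1.])[:2]; p=d.copy()
    for _ in range(30): p=d/(1+k*(p@p))
    return -R.T@t, R.T@np.array([p[0],p[1],1.])
def onz(m,u,v,z):
    c,r=ray(m,u,v); return c+r*(z-c[2])/r[2]
def pix(m,X):
    K=np.array(m["intrinsics"]);q=np.array(m["R"])@X+np.array(m["t"]);p=q[:2]/q[2];p=p*(1+m["k1"]*(p@p));return (K@[p[0],p[1],1])[:2]
E
python3 - <<'E'
from h import *
for n in("top","scene"):
    m=bot.camera_model(n);im=bot.capture(n);cv2.imwrite(f"pics/{n}0.png",im);np.save(n+"0.npy",im)
    print(n,onz(m,256,192,0),-np.array(m["R"]).T@m["t"])
s=bot.read_state();print(s["time_s"],s["position"],s["tcp_rot"],s["force"])
E
```

```text
pics
top [ 0.62122856 -0.03586332  0.        ] [ 0.4682054  -0.01901112  1.02241976]
scene [0.53467561 0.00323779 0.        ] [ 1.52397018 -0.04781878  1.21324411]
0.1 [ 0.21352571 -0.58674453  0.232679  ] [[ 9.39783860e-01  3.41769201e-01 -3.31945564e-04]
 [ 3.41769203e-01 -9.39782037e-01  1.88022638e-03]
 [ 3.30646990e-04 -1.88045517e-03 -9.99998177e-01]] [-1.46697246  0.49238514 -0.88863512]
```

View pics/top0.png

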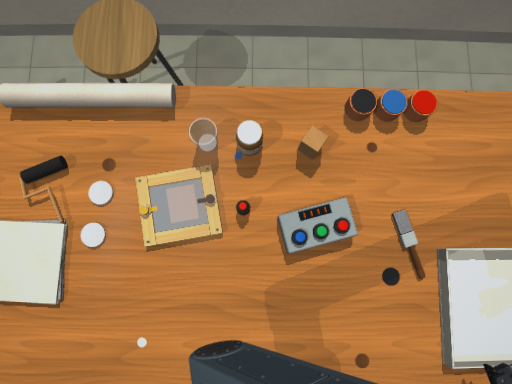

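View pics/scene0.png

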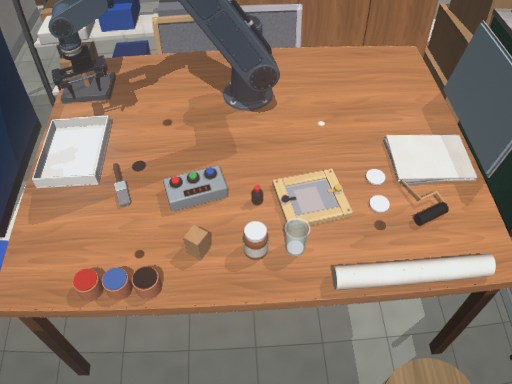

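The top view shows the brass latch near (147,210), the black latch near (209,200), green at (321,231), blue at (300,237), red at (343,226) and the vial at (243,207). The scene view agrees. Next I enlarge the crops and measure.

```bash
python3 - <<'E'
from h import *
m=bot.camera_model("top");im=np.load("top0.npy")
a=cv2.resize(im[160:255,125:260],None,fx=5.9,fy=5.9,interpolation=cv2.INTER_CUBIC);cv2.imwrite("pics/c1.png",a[:560,:797])
hsv=cv2.cvtColor(im,cv2.COLOR_BGR2HSV)
def blob(lo,hi,box):
    k=cv2.inRange(hsv,lo,hi);z=np.zeros_like(k);x0,x1,y0,y1=box;z[y0:y1,x0:x1]=k[y0:y1,x0:x1]
    n,l,s,c=cv2.connectedComponentsWithStats(z);i=1+np.argmax(s[1:,4]);return c[i],s[i]
for n,lo,hi,b in [("green",(45,80,30),(90,255,255),(305,336,215,248)),("blue",(100,120,30),(130,255,255),(286,314,222,252)),("red",(0,150,60),(8,255,255),(330,356,212,240))]:
    c,s=blob(lo,hi,b);print(n,c,s,onz(m,*c,.077).round(4))
for n,c in [("brass",(147,210)),("black",(209.5,199.5))]: print(n,onz(m,*c,.043).round(4))
E
```

```text
green [321.17475728 230.88349515] [316 226  12  11 103] [ 0.506  -0.2091  0.077 ]
blue [299.84848485 236.76767677] [295 232  11  11  99] [ 0.4902 -0.1517  0.077 ]
red [342.53061224 225.04081633] [337 220  12  11  98] [ 0.5218 -0.267   0.077 ]
brass [0.5624 0.2661 0.043 ]
black [0.5928 0.094  0.043 ]
```

View pics/c1.png

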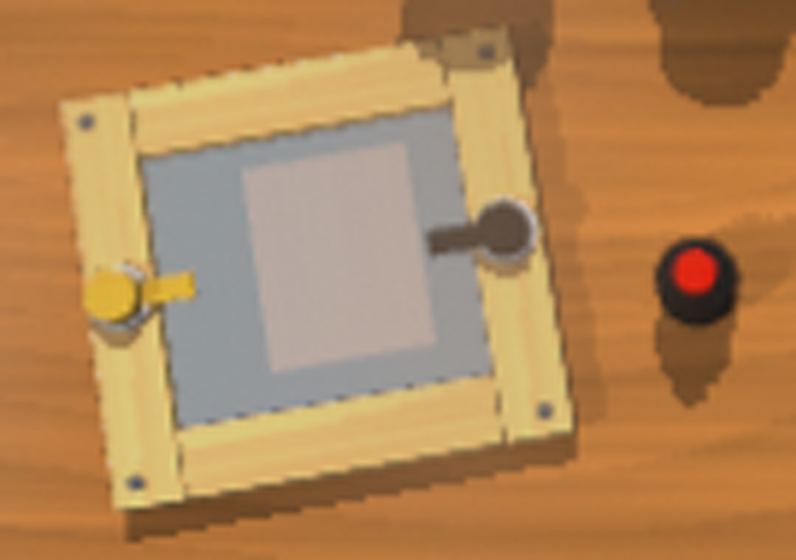

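The crop puts the brass cap at (111,293) and the black cap at (504,228), each with its tongue pointing inward. Vial is at about (697,280).

```bash
python3 - <<'E'
from h import *
m=bot.camera_model("top");s=bot.read_state();R=np.array(s["tcp_rot"]);p=np.array(s["position"])
P={}
for n,c in [("brass",(111,293)),("black",(504,228))]:
    u,v=(np.array(c)+.5)/5.9-.5+[125,160]; P[n]=onz(m,u,v,.043)
P["green"]=np.array([.506,-.2091,.077])
print(np.linalg.norm(P["brass"]-P["black"]))
for n in P: print(n,P[n].round(4),"tool shift to tip 80mm above, cm",(100*R.T@(P[n]+[0,0,.091]-p)).round(2))
E
```

```text
0.1863363078647846
brass [0.5644 0.2762 0.043 ] tool shift to tip 80mm above, cm [ 62.46 -69.09  10.02]
black [0.5964 0.0926 0.043 ] tool shift to tip 80mm above, cm [ 59.2  -50.74   9.98]
green [ 0.506  -0.2091  0.077 ] tool shift to tip 80mm above, cm [ 40.39 -25.48   6.53]
```

{"name": "apply_moves", "arguments": {
  "steps": [
    [[10,-8,0,0,0,0,-1],[25,-25,0,0,0,0,-1],[45,-50,0,0,0,0,-1],[62.5,-69,0,0,0,0,-1],[62.5,-69,0,0,0,0,-1],[62.5,-69,0,0,0,0,-1],[62.5,-69,0,0,0,0,-1],[62.5,-69,0,0,0,0,-1],[62.5,-69,0,0,0,0,-1],[62.5,-69,0,0,0,0,-1],[62.5,-69,0,0,0,0,-1],[62.5,-69,0,0,0,0,-1],[62.5,-69,0,0,0,0,-1],[62.5,-69,0,0,0,0,-1],[62.5,-69,0,0,0,0,-1],[62.5,-69,0,0,0,0,-1],[62.5,-69,4,0,0,0,-1],[62.5,-69,8,0,0,0,-1],[62.5,-69,8,0,0,0,-1],[62.5,-69,8,0,0,0,-1]]
  ]
}}

```text
time_s: 2.6
position: [0.5659, 0.2743, 0.1547]
tcp_rot: [[0.94, 0.341, 0.001], [0.341, -0.94, 0.0], [0.001, 0.0, -1.0]]
force: [-0.5, -0.1, 0.3]
opening: 0.01
grasp_force: 0.0
```

```bash
python3 - <<'E'
from h import *
s=bot.read_state();m=bot.camera_model("wrist");im=bot.capture("wrist");np.save("w1.npy",im);cv2.imwrite("pics/w1.png",im)
print(s["time_s"],s["position"],s["tcp_rot"],s["force"],s["opening"],s["joint_positions"])
for P in([.5644,.2762,.043],[.5964,.0926,.043]): print(pix(m,np.array(P)))
E
```

```text
2.6 [0.56585109 0.27426811 0.15465112] [[ 9.40025489e-01  3.41101724e-01  1.30175668e-03]
 [ 3.41101691e-01 -9.40026368e-01  2.53564212e-04]
 [ 1.31017680e-03  2.05674583e-04 -9.99999121e-01]] [-0.4979366  -0.0578542   0.32272662] 0.010219997121920704 [ 1.56951772e+01  3.58193998e+01  8.56654095e+01 -7.26482240e-03
  5.84394565e+01  8.57549562e+01]
[257.58500947 191.74905145]
[435.46996096 221.83989055]
```

View pics/w1.png

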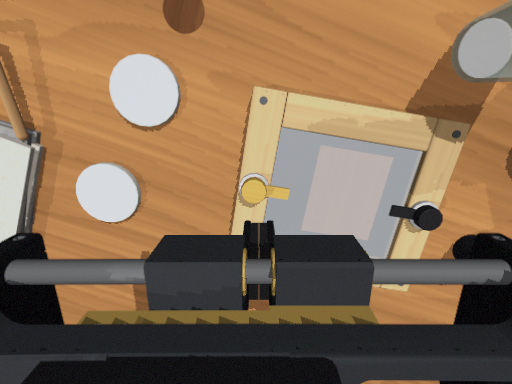

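The wrist view shows the brass cap centred near (254,190), black near (428,217), and clear space around both.

```bash
python3 - <<'E'
from h import *
s=bot.read_state();m=bot.camera_model("wrist");R=np.array(s["tcp_rot"]);p=np.array(s["position"])
im=np.load("w1.npy");h=cv2.cvtColor(im,cv2.COLOR_BGR2HSV)
def circ(k,c):
    k=cv2.morphologyEx(k,cv2.MORPH_OPEN,cv2.getStructuringElement(2,(17,17)))
    n,l,st,ce=cv2.connectedComponentsWithStats(k);i=1+np.argmin(np.linalg.norm(ce[1:]-c,axis=1));return ce[i],st[i]
for n,k,c in [("brass",cv2.inRange(h,(20,170,120),(30,255,255)),(254,190)),("black",cv2.inRange(h,(0,0,0),(180,255,50)),(428,217))]:
    ce,st=circ(k,c);P=onz(m,*ce,.043);print(n,ce,st,P.round(4),(100*R.T@(P+[0,0,.011]-p)).round(2))
E
```

```text
Traceback (most recent call last):
ValueError: attempt to get argmin of an empty sequence
```

```bash
python3 - <<'E'
from h import *
s=bot.read_state();m=bot.camera_model("wrist");R=np.array(s["tcp_rot"]);p=np.array(s["position"])
for n,c in [("brass",(254,190)),("black",(428,217))]:
    P=onz(m,*c,.043);print(n,P.round(4),(100*R.T@(P+[0,0,.011]-p)).round(2))
E
```

```text
brass [0.5654 0.2805 0.043 ] [ 0.08 -0.6  10.14]
black [0.5992 0.1023 0.043 ] [-2.82 17.3  10.13]
```

{"name": "apply_moves", "arguments": {
  "steps": [
    [[0,-0.4,5,0,0,0,-1],[0,-0.4,9.5,0,0,0,-1],[0,-0.4,9.8,0,0,0,-1],[0,-0.4,10.1,0,0,0,-1],[0,-0.4,10.3,0,0,0,-1],[0,-0.4,10.5,0,0,0,-1],[0,-0.4,10.7,0,0,0,-1],[0,-0.4,10.9,0,0,0,-1],[0,-0.4,11.0,0,0,0,-1],[0,-0.4,11.0,0,0,0,-1]]
  ]
}}

```text
time_s: 3.9
position: [0.5655, 0.2789, 0.0454]
tcp_rot: [[0.94, 0.342, 0.004], [0.342, -0.94, 0.001], [0.004, 0.0, -1.0]]
force: [0.9, -0.2, 11.1]
opening: 0.003
grasp_force: 5.9
```

{"name": "apply_moves", "arguments": {
  "steps": [
    [[0,0,0.1,0,0,0,-1],[0,0,0.2,0,0,0,-1],[0,0,0.2,0,0,0,-1]]
  ]
}}

```text
time_s: 4.28
position: [0.5656, 0.2789, 0.0452]
tcp_rot: [[0.94, 0.342, 0.004], [0.342, -0.94, 0.001], [0.004, 0.001, -1.0]]
force: [-1.8, -1.6, 22.2]
opening: 0.008
grasp_force: 11.0
```

Brass is at its hard stop: 22 N with no further travel. Now up and across to the black latch.

{"name": "apply_moves", "arguments": {
  "steps": [
    [[0,0,-2,0,0,0,-1],[0,0,-6,0,0,0,-1],[0,0,-11,0,0,0,-1],[-1,6,-11,0,0,0,-1],[-2,12,-11,0,0,0,-1],[-3.2,18.2,-11,0,0,0,-1],[-3.2,18.2,-11,0,0,0,-1],[-3.2,18.2,-11,0,0,0,-1]]
  ]
}}

```text
time_s: 5.28
position: [0.595, 0.0966, 0.1509]
tcp_rot: [[0.94, 0.341, -0.003], [0.341, -0.94, 0.001], [-0.002, -0.002, -1.0]]
force: [0.8, 0.3, -0.2]
opening: 0.005
grasp_force: 0.0
```

```bash
python3 - <<'E'
from h import *
s=bot.read_state();m=bot.camera_model("wrist");im=bot.capture("wrist");np.save("w2.npy",im);cv2.imwrite("pics/w2.png",im)
print(s["time_s"],s["position"],s["force"])
print(pix(m,np.array([.598,.097,.043])))
E
```

```text
5.275 [0.5949732  0.09663466 0.15090202] [ 0.76032958  0.26909787 -0.19957908]
[260.82402897 188.96710524]
```

View pics/w2.png

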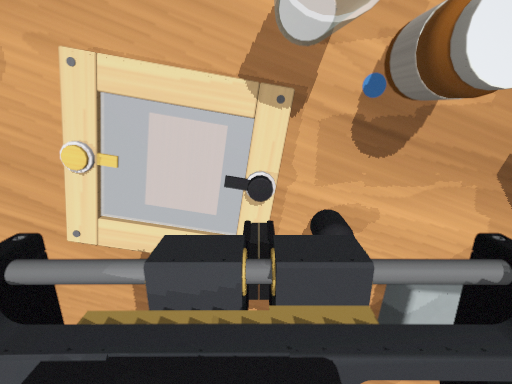

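The black cap is at (261,187), 2 px from the prediction. The brass cap sits visibly lower in its collar. The vial, at about (325,222), is clear of the fingers.

{"name": "apply_moves", "arguments": {
  "steps": [
    [[0.3,0.1,5,0,0,0,-1],[0.3,0.1,9.2,0,0,0,-1],[0.3,0.1,9.5,0,0,0,-1],[0.3,0.1,9.8,0,0,0,-1],[0.3,0.1,10.0,0,0,0,-1],[0.3,0.1,10.2,0,0,0,-1],[0.3,0.1,10.4,0,0,0,-1],[0.3,0.1,10.6,0,0,0,-1],[0.3,0.1,10.7,0,0,0,-1],[0.3,0.1,10.8,0,0,0,-1],[0.3,0.1,10.8,0,0,0,-1]]
  ]
}}

```text
time_s: 6.7
position: [0.6001, 0.0969, 0.0453]
tcp_rot: [[0.94, 0.342, 0.003], [0.342, -0.94, 0.0], [0.003, 0.0, -1.0]]
force: [-1.5, 1.7, 13.0]
opening: 0.006
grasp_force: 6.7
```

{"name": "apply_moves", "arguments": {
  "steps": [
    [[0,0,0.1,0,0,0,-1],[0,0,0.2,0,0,0,-1],[0,0,0.2,0,0,0,-1]]
  ]
}}

```text
time_s: 7.08
position: [0.6001, 0.0969, 0.0452]
tcp_rot: [[0.94, 0.342, 0.003], [0.342, -0.94, 0.0], [0.003, 0.001, -1.0]]
force: [-3.7, 3.2, 24.8]
opening: 0.001
grasp_force: 12.1
```

Black is at its hard stop: 25 N, no further travel. Up and across to the timer.

{"name": "apply_moves", "arguments": {
  "steps": [
    [[0,0,-2,0,0,0,-1],[0,0,-7,0,0,0,-1],[0,0,-13,0,0,0,-1],[-3,4,-14.5,0,0,0,-1],[-7,9,-14.5,0,0,0,-1],[-11,14.5,-14.5,0,0,0,-1],[-15,20,-14.5,0,0,0,-1],[-19.3,25.6,-14.5,0,0,0,-1],[-19.3,25.6,-14.5,0,0,0,-1],[-19.3,25.6,-14.5,0,0,0,-1]]
  ]
}}

```text
time_s: 8.32
position: [0.5044, -0.2109, 0.1859]
tcp_rot: [[0.941, 0.339, -0.001], [0.339, -0.941, 0.001], [-0.001, -0.001, -1.0]]
force: [0.4, 0.6, 0.1]
opening: 0.005
grasp_force: 0.0
```

```bash
python3 - <<'E'
from h import *
s=bot.read_state();m=bot.camera_model("wrist");im=bot.capture("wrist");cv2.imwrite("pics/w3.png",im)
print(s["time_s"],s["position"],s["force"])
k=cv2.inRange(cv2.cvtColor(im,cv2.COLOR_BGR2HSV),(45,80,30),(90,255,255));n,l,st,c=cv2.connectedComponentsWithStats(k)
i=1+np.argmax(st[1:,4]);P=onz(m,*c[i],.077);print(c[i],st[i],P,100*np.array(s["tcp_rot"]).T@(P+[0,0,.011]-s["position"]))
mt=bot.camera_model("top");t=bot.capture("top");cv2.imwrite("pics/t3.png",cv2.resize(t[160:255,125:260],None,fx=5.9,fy=5.9,interpolation=cv2.INTER_CUBIC))
E
```

```text
8.325 [ 0.50439208 -0.2108537   0.18587917] [0.44080547 0.64328343 0.14096378]
[256.30864198 187.09722222] [243 173  28  29 648] [ 0.50754846 -0.20572101  0.077     ] [ 0.48024991 -0.36232385  9.78797552]
```

View pics/w3.png

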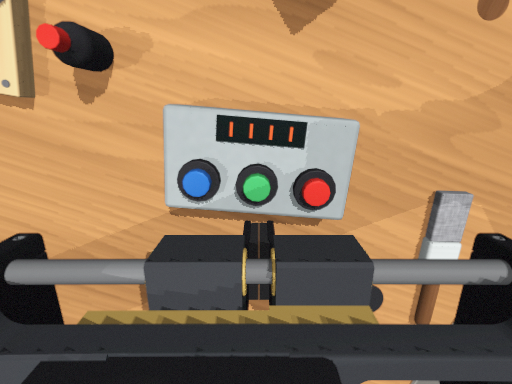

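View pics/t3.png

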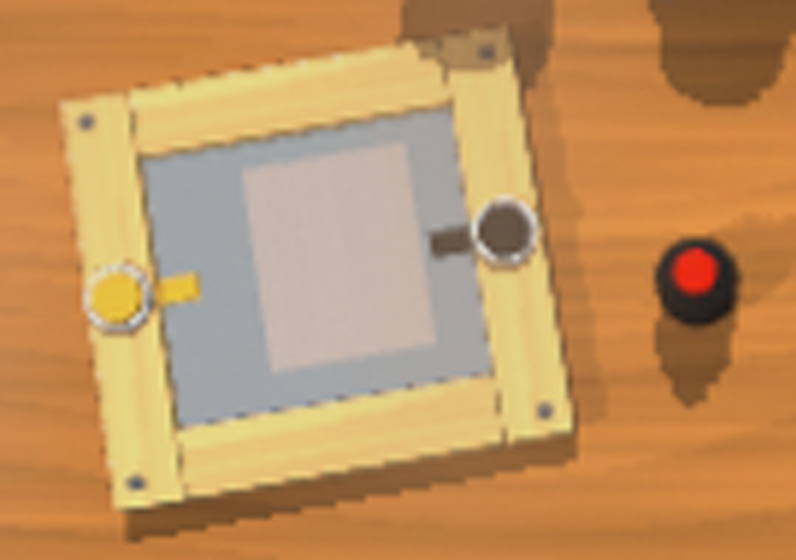

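The top crop shows both latches seated in their collars, with frame and vial unmoved. The wrist view has green at (256,187), between blue (197,183) and red (316,192). Pressing green now.

{"name": "apply_moves", "arguments": {
  "steps": [
    [[0.4,-0.2,5,0,0,0,-1],[0.4,-0.2,9.2,0,0,0,-1],[0.4,-0.2,9.6,0,0,0,-1],[0.4,-0.2,9.9,0,0,0,-1],[0.4,-0.2,10.1,0,0,0,-1],[0.4,-0.2,10.3,0,0,0,-1],[0.4,-0.2,10.5,0,0,0,-1],[0.4,-0.2,10.6,0,0,0,-1],[0.4,-0.2,10.6,0,0,0,-1]]
  ]
}}

```text
time_s: 9.55
position: [0.5093, -0.2069, 0.0823]
tcp_rot: [[0.94, 0.341, 0.003], [0.341, -0.94, -0.001], [0.002, 0.002, -1.0]]
force: [0.1, 4.3, 11.3]
opening: 0.004
grasp_force: 5.8
```

{"name": "apply_moves", "arguments": {
  "steps": [
    [[0,0,0.1,0,0,0,-1],[0,0,0.1,0,0,0,-1]]
  ]
}}

```text
time_s: 9.8
position: [0.5093, -0.2069, 0.0822]
tcp_rot: [[0.94, 0.341, 0.003], [0.341, -0.94, -0.001], [0.002, 0.002, -1.0]]
force: [-1.1, 5.1, 18.2]
opening: 0.001
grasp_force: 8.8
```

{"name": "apply_moves", "arguments": {
  "steps": [
    [[0,0,-2,0,0,0,-1],[0,0,-6,0,0,0,-1],[0,0,-11,0,0,0,-1],[0,0,-14,0,0,0,-1],[0,0,-14,0,0,0,-1],[0,0,-14,0,0,0,-1]]
  ]
}}

```text
time_s: 10.55
position: [0.5075, -0.2066, 0.2187]
tcp_rot: [[0.94, 0.342, -0.002], [0.342, -0.94, 0.001], [-0.001, -0.001, -1.0]]
force: [-0.2, 0.1, -0.5]
opening: 0.004
grasp_force: 0.0
```

```bash
python3 - <<'E'
from h import *
s=bot.read_state();print(s["time_s"],s["position"],s["force"],np.abs(s["qvel"]).max())
print(bot.hand_in())
E
```

```text
10.55 [ 0.50751062 -0.20662528  0.21867346] [-0.20872737  0.12468612 -0.49606836] 1.1768964575442327
the job is handed in; nothing more can be done
None
```

I pressed the brass latch, then the black latch, then the green button, each to its hard stop; I then released the button, backed the arm clear and handed the job in at about 10.6 s, with no verdict returned.

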